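# Index the sample wheel to the filling nozzle

## Robot

A 7-joint arm with a two-finger parallel gripper is mounted at the origin on a cart in front of the work surface, level with it; the furniture and walls round the work are solid. World frame = base frame: x ahead of the robot, y to its left, z up, the work surface at z = 0. Lengths are in m, angles in rad, forces in N, time in s.
With the tool pointing down it reaches from about 0.425 to 0.925 m from the base axis. Payload 6.8 kg.
Tool frame: the origin (TCP) lies midway between the tips of the shut fingers; the grasp point (between the pads) lies 19 mm behind it (arm.grip_depth is the distance from the TCP to the grasp point, in m); z points along the fingers, y is the line along which they close (so a half turn about z gives the same grasp; the last joint's range is limited). The gripper opens to 88 mm and grips with 3 to 60 N. Pads are 20 mm wide; open, the fingers measure 115 mm over their backs; the gripper's body (75 mm by 178 mm) begins 61 mm behind the grasp point.
Start: joints at [-1.253, 0.477, 0.022, 1.555, -0.011, 1.109, -0.083], TCP at [0.279, 0.615, 0.223] pointing down, gripper open.
Joint ranges: [-2.96, 2.96], [-0.34, 2.1], [-1.41, 1.46], [0.24, 2.44], [-1.37, 4.51], [0.17, 1.92], [-2.96, 2.96]. Speed limits (rad/s): [2.39, 2.39, 3.14, 3.14, 3.14, 3.14, 3.14].

## Interface

Orientations are given as a rotation vector (axis times angle).
In Python, from workcell import readout, eyes, workorder, arm gives the robot as it stands.
- The arm moves only by the tool servo_tool, never from a script. Its argument "moves" is one flat list of numbers, 7 for each row, row after row: the opening, from 0 (shut) to 1 (fully open), then the shift along the tool's x, y, z in m, then the turn, a rotation vector about the tool's x, y, z in rad. In form: [fingers, dx, dy, dz, rx, ry, rz, fingers, dx, dy, dz, rx, ry, rz, ...]. A call has exactly 5 rows; each row shifts and turns the commanded pose from where the row before left it, along the tool's axes as they then stand; what a row does not reach is not made up. A row lasts 1/10 s, in which the tool goes at most 50 mm and 8.59 degrees, less where a joint would pass 70% of its speed; a pose out of reach is approached as far as the arm can. A call with a gripper value outside its range is refused whole. The fingers move at their own pace and stop on an object; "force" is the grip in N (left out, the last holds). Time passes only in rows, so rows that do not move let the fingers close, or fill a call up. It gives the time, the measured TCP pose, the force, the opening and the grip force at its end, in the units of the state.
- readout.get_obs(): the state, without advancing time (a new reading comes with each control period).
- eyes.grab_frame(name): name is "scene" or "side" or "wrist"; returns (picture, depth): 400x640x3 uint8, red, green, blue; 400x640 float32, m along the optical axis (not along the pixel's ray), 0 where there is no reading.
- eyes.camera_params(name): a dict with "mtx" (3x3 intrinsics, pixels), "rvec" (rotation vector, rad) and "tvec" (3), from world to camera coordinates, as OpenCV has them; the wrist camera has in their place "hand_eye" (4x4, takes a point from camera to tool coordinates, whose origin is the TCP and whose axes are the flange's). Camera axes: x right, y down, z forward; pixel columns grow to the right and rows downward; lengths in m; the calibration is good to about 2 mm. A picture is of the moment at which its call begins: read the wrist's pose just before it. camera_params takes no time and is no camera call.
- workorder.hand_in(): hands the job in; it is judged then, once.
The state is a dict: "t": time; "q": joint angles; "dq": joint speeds; "effort": joint torques, N m; "ee_pos": TCP position; "ee_rot": TCP orientation; "force": force on the tool from outside, world axes, zero at the start; "ft_torque": the same for the moment, N m; "grip_width": finger opening in m; "finger_force": force on a finger pad.
Only numpy, scipy, OpenCV 4.12 (cv2) and the standard library are available. Lean on these libraries where they do the work, as an engineer would, in place of code of your own. Each camera call takes 0.05 s, during which the arm holds its last target. There are 200 camera calls.

## Task

Turn the five-armed sample wheel until the arm that carries the sample pot points at the filling nozzle, with the pot squarely beneath it. The wheel can only get there counter-clockwise seen from above (an end stop blocks the other way), and the clear cover leaves only its near side open, so its arms are best pushed on one after another from there. Leave the wheel at rest and the small clear bottle standing where it is beside the stand.

Things in the scene. Friction and masses are not known exactly. Their poses are not given: they have to be found in the camera images.
- carousel: Bolted-down stand of the sample wheel. Origin on the wheel's upright axis at worktop level; +x towards the nozzle (away from the robot), +z up. Base plate x -70 to 135, y +-140, 8 mm thick. Clear cover plate over the far half: x 0 to 135, y +-140, z 100 to 104 mm, on 10 mm thick posts at x 10 and 122, y +-130 mm. The near half (x below 0) is open above.
- star_wheel (a joint): Wheel turn, rad, positive counter-clockwise from above = angle of the pot's arm from the stand's +x; 0 = pot under nozzle. Starts -4.2 to -2.6; end stops -4.6, +1.0. Stays where left: friction about 1.5 N at 55 mm radius, no spring or catches. Hub radius 20, top z 65 mm. Five arms 72 degrees apart: upright bars 8 mm wide, z 26 to 44 mm, from hub to seats; free space between them.
- pot_lid (a point): Centre of the lid top, z 87 mm, of the white-lidded sample pot (47 mm wide, 57 tall) fastened on one seat. Seats are discs of 24 mm radius, z 26 to 30 mm, centred 105 mm from the axis at the arm ends. The arm 216 degrees counter-clockwise of the pot's carries a fastened weight, 22 mm wide, 42 tall; the other three seats are empty.
- nozzle (a point): Tip of the steel filling nozzle, 105 mm from the wheel's axis along the stand's +x, z 92 mm; the nozzle passes up through the clear cover to z 140 mm, 32 mm wide.
- small_bottle: Small clear screw-cap bottle, 35 mm wide, 66 mm tall, loose, standing on the worktop left of the stand (175 to 195 mm from the axis). Origin at the centre of its underside, z up. Leave it standing.
Things that resemble listed ones, but are neither listed nor needed, are in the scene too. What is shaped like the small_bottle but yellow is not meant.

How it is judged:
By the outcome, as a careful person would: the job done as asked, in the order asked, and still so for the second after the job is handed in, with the robot touching nothing.
It also fails if it takes over 67 s, if anything falls off the work surface, if the arm or the gripper's body presses on something with over 40 N, if the wrist force passes 120 N, or if a joint passes its speed limit or range.

## Working session

There is one attempt and no reset: what is moved stays moved. The work goes in short steps, Python scripts to look and compute and a tool call to move; the robot and the scene stay as the last step left them, time stands still between calls to the robot, and variables do not carry over. Pictures are saved under pics/ and viewed, at most 10 in all, crops included, and the job is handed in when it is done.

Besides the shell and the picture viewer there is one more tool, called after "Request:" as name(argument=value, ...) on one line, values as JSON. servo_tool: Moves the arm, as the interface text tells. Its arguments: {"type":"object","properties":{"moves":{"type":"array","items":{"type":"number"}},"force":{"type":"number"}},"required":["moves"]}

```bash
mkdir -p pics; ls
python3 - <<'E'
from workcell import readout, eyes
import cv2, numpy as np
o=readout.get_obs(); print({k:np.round(v,3) for k,v in o.items()})
for n in("scene","side"):
    im,d=eyes.grab_frame(n); cv2.imwrite(f"pics/{n}.png",im[:,:,::-1]); np.savez(f"pics/{n}.npz",im=im,d=d)
    p=eyes.camera_params(n);R=cv2.Rodrigues(np.array(p["rvec"],float))[0]; print(n,p["mtx"], -R.T@np.array(p["tvec"]).ravel())
E
```

```text
pics
{'t': np.float64(0.0), 'q': array([-1.253,  0.478,  0.022,  1.556, -0.012,  1.109, -0.083]), 'dq': array([ 0.   , -0.001,  0.   , -0.001,  0.001,  0.001, -0.001]), 'effort': array([ 0.0000e+00, -5.8286e+01,  1.5350e+00, -2.7261e+01, -5.4000e-02,
        1.7000e-02,  0.0000e+00]), 'ee_pos': array([0.279, 0.614, 0.222]), 'ee_rot': array([-6.64e-01, -3.07e+00,  3.00e-03]), 'force': array([-0.568,  0.01 ,  0.457]), 'ft_torque': array([-0.007, -0.012,  0.022]), 'finger_force': np.float64(0.0), 'grip_width': np.float64(0.088)}
scene [[487.76661933   0.         321.73421687]
 [  0.         487.76661933 206.70789396]
 [  0.           0.           1.        ]] [-0.05625789  0.92364626  0.52507949]
side [[441.73925951   0.         319.36913241]
 [  0.         441.73925951 195.46404114]
 [  0.           0.           1.        ]] [0.26984809 1.10450403 0.4158826 ]
```

View pics/scene.png

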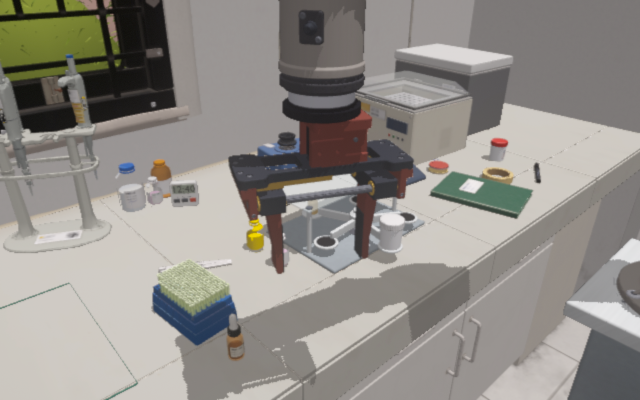

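View pics/side.png

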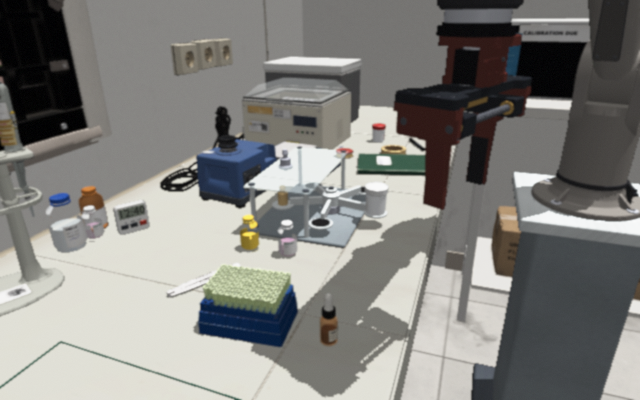

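Scene view: the gripper hides most of the wheel, with the pot at about (390,230). Side view: clear cover at (300,165), white-lidded pot at (375,190), clear bottle at (288,240), and the yellow bottle at (250,235), which is not meant. I'll enlarge the side view to confirm.

```bash
cat > h.py <<'E'
import cv2, numpy as np
from workcell import readout, eyes
def cam(n):
    p=eyes.camera_params(n); K=np.array(p["mtx"])
    if "rvec" in p:
        R=cv2.Rodrigues(np.array(p["rvec"],float))[0]; t=np.array(p["tvec"],float).ravel()
        return K,R.T,-R.T@t
    o=readout.get_obs(); Rt=cv2.Rodrigues(np.array(o["ee_rot"]))[0]; H=np.array(p["hand_eye"])
    return K,Rt@H[:3,:3],Rt@H[:3,3]+o["ee_pos"]
def ray(c,u,v,z):
    K,R,C=c; d=R@np.linalg.inv(K)@np.array([u,v,1.]); return (C+d*(z-C[2])/d[2])
def proj(c,P):
    K,R,C=c; q=K@(R.T@(np.array(P)-C)); return q[:2]/q[2]
E
python3 - <<'E'
from h import *
im=np.load("pics/side.npz")["im"]
x0,y0,x1,y1=220,130,410,265
cv2.imwrite("pics/sidec.png",cv2.resize(im[y0:y1,x0:x1,::-1],None,fx=4,fy=4,interpolation=cv2.INTER_CUBIC))
E
```

```text
(no output)
```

View pics/sidec.png

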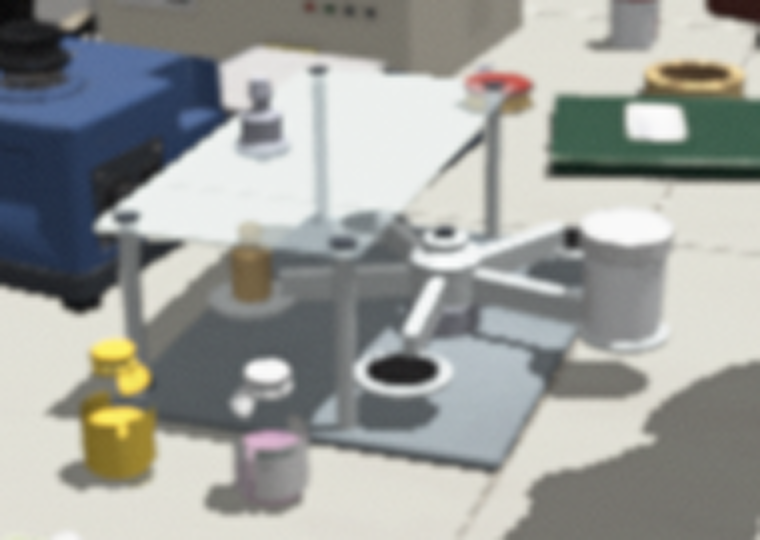

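The crop shows the pot lid at (627,228), hub top at (445,236), an empty left seat at (404,370) and the nozzle top at (260,88). The bottle meant is the clear one with the white cap at (272,470); its twin at (118,440) is yellow, so not meant.

Run:
```python
from h import *
c=cam("side")
f=lambda u,v,z:ray(c,220+u/4,130+v/4,z)
P={k:f(*a) for k,a in dict(pot=(627,228,.087),hub=(445,235,.065),seatL=(404,370,.030),noz=(260,86,.14),corner=(497,465,.008),post=(345,243,.104),post2=(127,217,.104),post3=(318,70,.104),post4=(495,88,.104),bot=(272,492,.0),weightbase=(251,297,.03)).items()}
for k,p in P.items(): print(k,p.round(4))
# fit stand pose from points with local coords
L=dict(hub=(0,0),noz=(.105,0),corner=(-.07,.14),post=(.01,.13),post2=(.122,.13),post3=(.122,-.13),post4=(.01,-.13))
A=np.array([L[k] for k in L]);B=np.array([P[k][:2] for k in L])
a=A-A.mean(0);b=B-B.mean(0)
th=np.arctan2((a[:,0]*b[:,1]-a[:,1]*b[:,0]).sum(),(a*b).sum())
R=np.array([[np.cos(th),-np.sin(th)],[np.sin(th),np.cos(th)]]);o=B.mean(0)-R@A.mean(0)
print("axis",o,"yaw",th, "res",(B-(A@R.T+o)).round(4).tolist())
for k in("pot","seatL","weightbase","bot"):
    l=R.T@(P[k][:2]-o); print(k,l.round(4),np.hypot(*l),np.arctan2(l[1],l[0]))
```

```text
pot [0.4366 0.2913 0.087 ]
hub [0.5371 0.2766 0.065 ]
seatL [0.5284 0.369  0.03  ]
noz [0.6376 0.2837 0.14  ]
corner [0.4691 0.4077 0.008 ]
post [0.5487 0.3926 0.104 ]
post2 [0.6615 0.3943 0.104 ]
post3 [0.6649 0.1352 0.104 ]
post4 [0.551  0.1378 0.104 ]
bot [0.5648 0.4513 0.    ]
weightbase [0.6356 0.3113 0.03  ]
axis [0.53887411 0.26933038] yaw 0.008408934099699674 res [[-0.0017, 0.0073], [-0.0062, 0.0135], [0.0014, -0.0011], [0.001, -0.0068], [0.0017, -0.0061], [0.0029, -0.0052], [0.001, -0.0016]]
pot [-0.1021  0.0228] 0.10460144561611816 2.9216303855380232
seatL [-0.0097  0.0997] 0.10020392665839266 1.667536470168445
weightbase [0.0971 0.0412] 0.1054431706018181 0.40116836971162495
bot [0.0275 0.1818] 0.18383695640546424 1.4207937301015046
```

Request:
servo_tool(moves=[0, -0.028, -0.023, -0.004, 0, 0, 0, 0, -0.028, -0.023, -0.004, 0, 0, 0, 0, -0.028, -0.023, -0.004, 0, 0, 0, 0, -0.028, -0.023, -0.004, 0, 0, 0, 0, -0.028, -0.023, -0.004, 0, 0, 0])

```text
t: 0.6
ee_pos: [0.3592, 0.4505, 0.2424]
ee_rot: [-0.664, -3.07, 0.001]
force: [0.1, -0.3, 0.0]
grip_width: 0.0511
finger_force: 0.0
```

Request:
servo_tool(moves=[0, -0.028, -0.023, -0.004, 0, 0, 0, 0, -0.028, -0.023, -0.004, 0, 0, 0, 0, -0.028, -0.023, -0.004, 0, 0, 0, 0, -0.028, -0.023, -0.004, 0, 0, 0, 0, -0.028, -0.023, -0.004, 0, 0, 0])

```text
t: 1.1
ee_pos: [0.4391, 0.288, 0.2626]
ee_rot: [-0.664, -3.07, 0.001]
force: [1.1, -0.2, -1.0]
grip_width: 0.0113
finger_force: 0.0
```

Request:
servo_tool(moves=[0, 0, 0, 0, 0, 0, -0.14, 0, 0, 0, 0, 0, 0, -0.14, 0, 0, 0, 0, 0, 0, -0.145, 0, 0, 0, 0, 0, 0, 0, 0, 0, 0, 0, 0, 0, 0])

```text
t: 1.6
ee_pos: [0.4387, 0.2895, 0.2624]
ee_rot: [-0.007, -3.141, 0.0]
force: [-0.2, 0.1, -0.6]
grip_width: 0.0004
finger_force: 0.0
```

Run:
```python
from h import *
c=cam("wrist"); im,d=eyes.grab_frame("wrist"); cv2.imwrite("pics/w1.png",im[:,:,::-1]); np.savez("pics/w1.npz",im=im,d=d,K=c[0],R=c[1],C=c[2])
o=readout.get_obs();print(o["t"],o["ee_pos"],o["ee_rot"],c[2],c[1][:,2])
```

```text
1.65 [0.43870178 0.28953196 0.26247368] [-6.87033483e-03 -3.14127434e+00  3.35370846e-04] [0.37018267 0.29016023 0.42460515] [ 0.25263886 -0.00215425 -0.96755825]
```

View pics/w1.png

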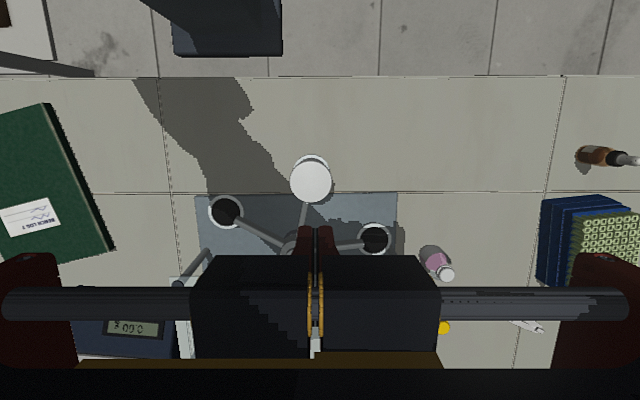

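Wrist view: pot lid at (310,179), empty seats at (226,211) and (375,239), near plate corners at (196,196) and (397,193), clear bottle at (438,262). The gripper hides the far half.

Run:
```python
from h import *
z=np.load("pics/w1.npz");c=(z["K"],z["R"],z["C"]);im=z["im"]
hsv=cv2.cvtColor(im,cv2.COLOR_RGB2HSV)
g=im.min(2)
def blob(m,box):
    x0,y0,x1,y1=box;n,l,s,ce=cv2.connectedComponentsWithStats(m[y0:y1,x0:x1].astype(np.uint8));i=1+s[1:,4].argmax();return ce[i]+[x0,y0],s[i]
lid=blob(g>205,(280,150,340,205)); print(lid)
b1=blob(im.max(2)<60,(205,190,250,232));b2=blob(im.max(2)<60,(355,220,395,258));print(b1,b2)
pl=[ray(c,196,196,.008),ray(c,397,193,.008)];print("corners",pl)
P=np.array([ray(c,*lid[0],.087)[:2],ray(c,*b1[0],.03)[:2],ray(c,*b2[0],.03)[:2]]);print(P)
from scipy.optimize import least_squares
off=np.radians([0,72,-72])
f=lambda p:(np.c_[p[0]+.105*np.cos(p[2]+off),p[1]+.105*np.sin(p[2]+off)]-P).ravel()
r=least_squares(f,[.54,.27,2.92]);print(r.x,r.fun.round(4))
d=pl[1]-pl[0];print("yaw",np.arctan2(-d[0],d[1]),"len",np.hypot(*d[:2]),"mid",(pl[0]+pl[1])/2)
```

```text
(array([308.64705882, 155.76470588]), array([23,  5, 12,  3, 17], dtype=int32))
(array([226.59104938, 211.95524691]), array([  7,   8,  38,  28, 648], dtype=int32)) (array([373.38316151, 239.45017182]), array([  0,   7,  33,  26, 582], dtype=int32))
corners [array([0.47492217, 0.12697182, 0.008     ]), array([0.47205531, 0.40115557, 0.008     ])]
[[0.41123475 0.28303688]
 [0.49115195 0.17353252]
 [0.53064426 0.36752565]]
[0.53333297 0.26423396 2.95574337] [ 0.0189  0.0006 -0.0082 -0.0014 -0.0107  0.0008]
yaw 0.010455575907167605 len 0.2741987384895643 mid [0.47348874 0.26406369 0.008     ]
```

Run:
```python
from h import *
from scipy.optimize import least_squares
z=np.load("pics/w1.npz");c=(z["K"],z["R"],z["C"]);im=z["im"]
print(im[181,285:338:3].tolist()[::3], im[155:206:6,311].tolist())
P=np.array([ray(c,310.5,181,.087)[:2],ray(c,226.6,212,.03)[:2],ray(c,373.6,239.4,.03)[:2]]);print(P)
off=np.radians([0,72,-72])
f=lambda p:(np.c_[p[0]+.105*np.cos(p[2]+off),p[1]+.105*np.sin(p[2]+off)]-P).ravel()
r=least_squares(f,[.54,.27,2.92]);print(r.x,r.fun.round(4))
a=r.x
for fa in (125,135,245):
    t=np.radians(fa);print(fa,a[0]+.058*np.cos(t),a[1]+.058*np.sin(t))
```

```text
[[80, 81, 76], [195, 196, 193], [197, 197, 195], [195, 197, 195], [195, 197, 194], [203, 205, 202]] [[208, 216, 214], [165, 167, 165], [200, 201, 198], [199, 200, 199], [199, 201, 198], [198, 200, 198], [193, 195, 192], [192, 194, 192], [50, 56, 58]]
[[0.43877424 0.2847839 ]
 [0.49121332 0.1735396 ]
 [0.53057364 0.36781338]]
[0.54236871 0.26419063 2.94271964] [ 0.0007  0.0002 -0.0004 -0.0008 -0.0003  0.0007]
125 0.5091012759885613 0.3117014532520864
135 0.5013565159881022 0.3052028279921447
245 0.5178568501159614 0.21162478303519922
```

Request:
servo_tool(moves=[0, -0.035, 0.009, 0, 0, 0, 0, 0, -0.03, 0.009, 0, 0, 0, 0, 0, 0, 0, 0.04, 0, 0, 0, 0, 0, 0, 0.04, 0, 0, 0, 0, 0, 0, 0.04, 0, 0, 0])

```text
t: 2.15
ee_pos: [0.504, 0.3078, 0.1414]
ee_rot: [0.006, 3.141, 0.001]
force: [0.5, 0.3, 0.2]
grip_width: 0.0007
finger_force: 0.0
```

Request:
servo_tool(moves=[0, 0, 0, 0.03, 0, 0, 0, 0, 0, 0, 0.03, 0, 0, 0, 0, 0, 0, 0.028, 0, 0, 0, 0, 0, 0, 0.02, 0, 0, 0, 0, 0, 0, 0, 0, 0, 0])

```text
t: 2.65
ee_pos: [0.5018, 0.3064, 0.0318]
ee_rot: [-0.004, -3.137, 0.005]
force: [-0.2, 0.5, 0.6]
grip_width: 0.0004
finger_force: 0.0
```

Request:
servo_tool(moves=[0, 0.004, -0.0045, 0, 0, 0, 0, 0, 0.004, -0.0045, 0, 0, 0, 0, 0, 0.003, -0.005, 0, 0, 0, 0, 0, 0.003, -0.0055, 0, 0, 0, 0, 0, 0.002, -0.006, 0, 0, 0, 0])

```text
t: 3.15
ee_pos: [0.4885, 0.2825, 0.0357]
ee_rot: [0.001, 3.139, 0.003]
force: [2.1, 2.0, -0.3]
grip_width: 0.0005
finger_force: 0.8
```

Request:
servo_tool(moves=[0, 0.002, -0.006, 0, 0, 0, 0, 0, 0.001, -0.006, 0, 0, 0, 0, 0, 0, -0.006, 0, 0, 0, 0, 0, 0, -0.006, 0, 0, 0, 0, 0, -0.001, -0.006, 0, 0, 0, 0])

```text
t: 3.65
ee_pos: [0.4855, 0.2517, 0.0345]
ee_rot: [-0.001, -3.141, 0.0]
force: [0.7, 2.5, -0.2]
grip_width: 0.0002
finger_force: 1.1
```

Request:
servo_tool(moves=[0, -0.002, -0.006, 0, 0, 0, 0, 0, -0.002, -0.006, 0, 0, 0, 0, 0, -0.003, -0.005, 0, 0, 0, 0, 0, -0.003, -0.005, 0, 0, 0, 0, 0, 0, 0, 0, 0, 0, 0])

```text
t: 4.15
ee_pos: [0.4962, 0.2283, 0.0345]
ee_rot: [-0.004, -3.141, 0.002]
force: [0.4, -0.3, 0.5]
grip_width: 0.0005
finger_force: 0.0
```

Request:
servo_tool(moves=[0, -0.004, -0.0045, 0, 0, 0, 0, 0, -0.004, -0.004, 0, 0, 0, 0, 0, -0.005, -0.003, 0, 0, 0, 0, 0, -0.005, -0.003, 0, 0, 0, 0, 0, 0, 0, 0, 0, 0, 0])

```text
t: 4.65
ee_pos: [0.5149, 0.2144, 0.0347]
ee_rot: [0.004, 3.141, -0.001]
force: [0.6, 1.0, 0.7]
grip_width: 0.0005
finger_force: 0.0
```

Request:
servo_tool(moves=[0, 0, 0.003, -0.02, 0, 0, 0, 0, 0, 0, -0.04, 0, 0, 0, 0, 0, 0, -0.04, 0, 0, 0, 0, 0.04, 0.01, -0.04, 0, 0, 0, 0, 0.04, 0.01, -0.03, 0, 0, 0])

```text
t: 5.15
ee_pos: [0.4405, 0.2366, 0.2009]
ee_rot: [0.006, 3.139, 0.001]
force: [-0.4, 0.6, -0.3]
grip_width: 0.0006
finger_force: 0.0
```

Run:
```python
from h import *
c=cam("wrist"); im,d=eyes.grab_frame("wrist"); cv2.imwrite("pics/w2.png",im[:,:,::-1]); np.savez("pics/w2.npz",im=im,d=d,K=c[0],R=c[1],C=c[2])
o=readout.get_obs();print(o["t"],o["ee_pos"],o["ee_rot"])
```

```text
5.2 [0.43538949 0.23994616 0.20436826] [-2.53230101e-03  3.13954432e+00  6.57357234e-03]
```

View pics/w2.png

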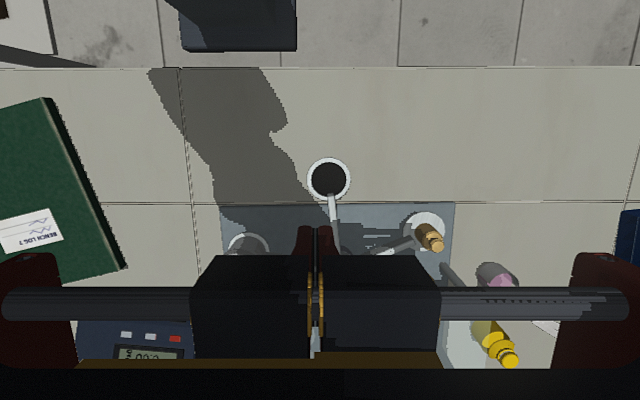

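Now seatL is at (329,180), the weight's seat at (424,228), and the pot is going under the cover at (248,243).

Run:
```python
from h import *
z=np.load("pics/w2.npz");c=(z["K"],z["R"],z["C"])
p=ray(c,329,180,.03)[:2]-[.5424,.2642];print(p,np.hypot(*p),np.degrees(np.arctan2(p[1],p[0])))
```

```text
[-0.10321805 -0.01213547] 0.10392898874354543 -173.294450803734
```

Request:
servo_tool(moves=[0, -0.028, 0.026, 0, 0, 0, 0, 0, -0.028, 0.0255, 0, 0, 0, 0, 0, 0, 0, 0.03, 0, 0, 0, 0, 0, 0, 0.03, 0, 0, 0, 0, 0, 0, 0.02, 0, 0, 0])

```text
t: 5.7
ee_pos: [0.4953, 0.2877, 0.1168]
ee_rot: [-0.002, -3.14, 0.003]
force: [-0.4, -0.4, -0.2]
grip_width: 0.0005
finger_force: 0.0
```

Request:
servo_tool(moves=[0, 0, 0, 0.03, 0, 0, 0, 0, 0, 0, 0.03, 0, 0, 0, 0, 0, 0, 0.02, 0, 0, 0, 0, 0, 0, 0.008, 0, 0, 0, 0, 0, 0, 0, 0, 0, 0])

```text
t: 6.2
ee_pos: [0.4954, 0.2878, 0.03]
ee_rot: [-0.002, -3.14, 0.002]
force: [0.1, -1.1, -0.4]
grip_width: 0.0005
finger_force: 0.0
```

Request:
servo_tool(moves=[0, 0.004, -0.006, -0.003, 0, 0, 0, 0, 0.004, -0.006, -0.002, 0, 0, 0, 0, 0.001, -0.006, 0, 0, 0, 0, 0, 0.001, -0.006, 0, 0, 0, 0, 0, -0.001, -0.006, 0, 0, 0, 0])

```text
t: 6.7
ee_pos: [0.4873, 0.2592, 0.0368]
ee_rot: [0.0, 3.14, 0.003]
force: [0.7, 2.6, 1.8]
grip_width: 0.0001
finger_force: 1.3
```

Request:
servo_tool(moves=[0, -0.001, -0.006, 0, 0, 0, 0, 0, -0.003, -0.006, 0, 0, 0, 0, 0, -0.003, -0.006, 0, 0, 0, 0, 0, -0.004, -0.006, 0, 0, 0, 0, 0, -0.004, -0.006, 0, 0, 0, 0])

```text
t: 7.2
ee_pos: [0.5016, 0.2278, 0.0356]
ee_rot: [-0.002, -3.14, 0.001]
force: [-1.4, 1.0, -0.9]
grip_width: 0.0002
finger_force: 1.0
```

Request:
servo_tool(moves=[0, -0.004, -0.005, 0, 0, 0, 0, 0, -0.004, -0.004, 0, 0, 0, 0, 0, -0.005, -0.003, 0, 0, 0, 0, 0, 0, 0, 0, 0, 0, 0, 0, 0, 0, 0, 0, 0, 0])

```text
t: 7.7
ee_pos: [0.5151, 0.216, 0.0358]
ee_rot: [0.002, 3.141, -0.001]
force: [0.3, 1.0, -0.1]
grip_width: 0.0008
finger_force: 0.0
```

Request:
servo_tool(moves=[0, 0, 0.003, -0.02, 0, 0, 0, 0, 0, 0, -0.04, 0, 0, 0, 0, 0, 0, -0.04, 0, 0, 0, 0, 0.04, 0.012, -0.04, 0, 0, 0, 0, 0.04, 0.013, -0.03, 0, 0, 0])

```text
t: 8.2
ee_pos: [0.4419, 0.2424, 0.2015]
ee_rot: [0.006, 3.139, 0.001]
force: [0.6, -0.3, 0.4]
grip_width: 0.0001
finger_force: 0.0
```

Run:
```python
from h import *
s,_=eyes.grab_frame("side")
c=cam("wrist"); im,d=eyes.grab_frame("wrist"); np.savez("pics/w3.npz",im=im,d=d,K=c[0],R=c[1],C=c[2])
o=readout.get_obs();print(o["t"],o["ee_pos"],o["ee_rot"])
a=cv2.resize(im[130:300,180:480,::-1],(600,340)); b=cv2.resize(s[150:225,255:390,::-1],(468,260))
cv=np.zeros((600,600,3),np.uint8); cv[:340]=a; cv[340:,:468]=b
cv2.imwrite("pics/c3.png",cv)
```

```text
8.3 [0.43906149 0.24582776 0.20328754] [-0.00695548  3.13816841  0.00715179]
```

View pics/c3.png

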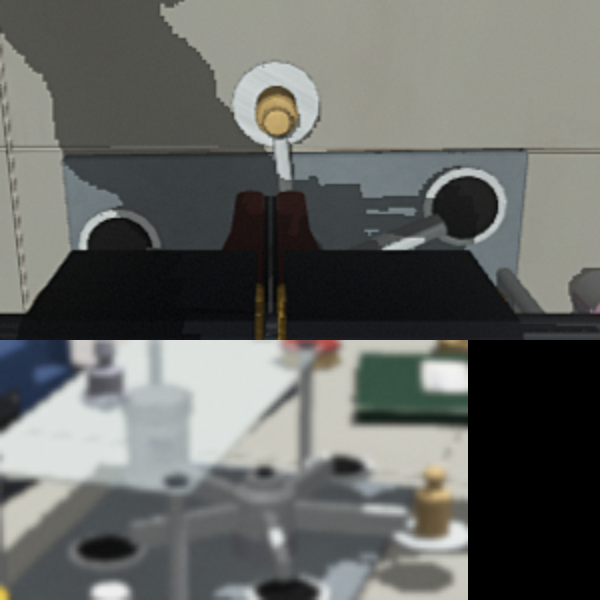

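The weight's seat is at wrist pixel (318,182) and the next seat at (413,233); in the side view the pot shows through the cover, not yet at the nozzle.

Run:
```python
from h import *
z=np.load("pics/w3.npz");c=(z["K"],z["R"],z["C"])
for u,v,o in((318,182,216),(413,232.8,144)):
    p=ray(c,u,v,.03)[:2]-[.5424,.2642];a=np.degrees(np.arctan2(p[1],p[0]))%360;print(p,np.hypot(*p),a,"pot",a-o)
# near plate edge for yaw / mid
a=ray(c,180+67/2,130+153/2,.008);b=ray(c,180+527/2,130+150/2,.008);d=b-a;print(a,b,np.degrees(np.arctan2(-d[0],d[1])),np.hypot(*d[:2]))
```

```text
[-0.10416201 -0.01336175] 0.10501552663140475 187.30989527531312 pot -28.690104724686876
[-0.04517794  0.09541294] 0.10556834355969531 115.33751292981769 pot -28.66248707018231
[0.47269783 0.127364   0.008     ] [0.47045686 0.40043872 0.008     ] 0.470184560689479 0.27308391904757273
```

Request:
servo_tool(moves=[0, -0.0245, 0.025, 0, 0, 0, 0, 0, -0.0245, 0.025, 0, 0, 0, 0, 0, 0, 0, 0.03, 0, 0, 0, 0, 0, 0, 0.03, 0, 0, 0, 0, 0, 0, 0.02, 0, 0, 0])

```text
t: 8.8
ee_pos: [0.49, 0.2916, 0.117]
ee_rot: [-0.001, -3.14, 0.003]
force: [-0.4, -0.0, 0.5]
grip_width: 0.0009
finger_force: 0.0
```

Request:
servo_tool(moves=[0, 0, 0, 0.03, 0, 0, 0, 0, 0, 0, 0.03, 0, 0, 0, 0, 0, 0, 0.02, 0, 0, 0, 0, 0, 0, 0.003, 0, 0, 0, 0, 0, 0, 0, 0, 0, 0])

```text
t: 9.3
ee_pos: [0.4904, 0.2921, 0.036]
ee_rot: [-0.002, -3.141, 0.002]
force: [1.0, -0.2, -0.1]
grip_width: 0.0004
finger_force: 0.0
```

Request:
servo_tool(moves=[0, 0.002, -0.005, 0, 0, 0, 0, 0, 0.002, -0.005, 0, 0, 0, 0, 0, 0.001, -0.005, 0, 0, 0, 0, 0, 0, -0.005, 0, 0, 0, 0, 0, 0, -0.005, 0, 0, 0, 0])

```text
t: 9.8
ee_pos: [0.4858, 0.2679, 0.0371]
ee_rot: [0.001, 3.14, 0.002]
force: [-0.6, 3.2, 0.8]
grip_width: 0.0002
finger_force: 1.2
```

Request:
servo_tool(moves=[0, 0, -0.004, 0, 0, 0, 0, 0, 0, -0.004, 0, 0, 0, 0, 0, 0, -0.003, 0, 0, 0, 0, 0, 0, -0.002, 0, 0, 0, 0, 0, 0, 0, 0, 0, 0])

```text
invalid input
```

Run:
```python
from h import *
c=cam("wrist"); im,d=eyes.grab_frame("wrist"); np.savez("pics/w4.npz",im=im,d=d,K=c[0],R=c[1],C=c[2])
s,_=eyes.grab_frame("side")
o=readout.get_obs();print(o["t"],o["ee_pos"],o["ee_rot"])
P=lambda a:proj(c,[.5424+.105*np.cos(np.radians(a)),.2642+.105*np.sin(np.radians(a)),.03])
print(P(212),P(140),P(284))
a=cv2.resize(im[130:300,180:480,::-1],(600,340)); b=cv2.resize(s[150:225,255:390,::-1],(468,260))
cv=np.zeros((600,600,3),np.uint8); cv[:340]=a; cv[340:,:468]=b
cv2.imwrite("pics/c4.png",cv)
```

```text
9.9 [0.48573232 0.26681577 0.03680934] [2.67024194e-03 3.14116557e+00 5.82584425e-05]
[206.36485552 184.11849212] [429.16929786 198.99902227] [150.06243398 358.8487815 ]
```

View pics/c4.png

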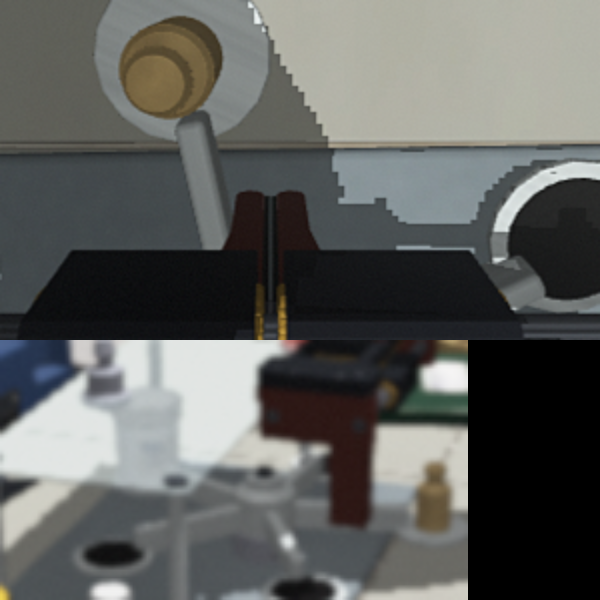

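Close wrist view: finger in contact with the weight's arm, its seat centred at about (271,157). The second call was refused, so the push is unfinished.

Run:
```python
from h import *
z=np.load("pics/w4.npz");c=(z["K"],z["R"],z["C"])
for u,v in((270.8,157),):
    p=ray(c,u,v,.03)[:2]-[.5424,.2642];a=np.degrees(np.arctan2(p[1],p[0]))%360;print(p,np.hypot(*p),a,"pot",a-216)
    f=np.array([-.0566,.0026]);u=p/np.hypot(*p);print("perp",f[0]*u[1]-f[1]*u[0],)
```

```text
[-0.10388389 -0.01972516] 0.10573998467406859 190.7511639122683 pot -25.24883608773169
perp 0.013112751217881953
```

Request:
servo_tool(moves=[0, 0, -0.004, 0, 0, 0, 0, 0, 0, -0.004, 0, 0, 0, 0, 0, 0, -0.004, 0, 0, 0, 0, 0, 0, -0.003, 0, 0, 0, 0, 0, 0, 0, 0, 0, 0, 0])

```text
t: 10.4
ee_pos: [0.4852, 0.2515, 0.0363]
ee_rot: [-0.003, -3.141, 0.002]
force: [0.6, 0.1, -0.2]
grip_width: 0.0005
finger_force: 0.2
```

```bash
cat > look.py <<'E'
from h import *
import sys
c=cam("wrist"); im,d=eyes.grab_frame("wrist"); n=sys.argv[1]; np.savez(f"pics/{n}.npz",im=im,d=d,K=c[0],R=c[1],C=c[2])
s,_=eyes.grab_frame("side")
o=readout.get_obs();print(o["t"],o["ee_pos"]-[.5424,.2642,0],o["ee_rot"])
cv=np.zeros((600,640,3),np.uint8); cv[:300]=im[50:350,:,::-1]; cv[300:,:540]=cv2.resize(s[150:225,255:390,::-1],(540,300))
cv2.imwrite(f"pics/{n}.png",cv)
E
python3 look.py w5
```

```text
10.5 [-0.05735609 -0.01256553  0.03624138] [-2.29572075e-03 -3.14055593e+00  1.79795776e-03]
```

View pics/w5.png

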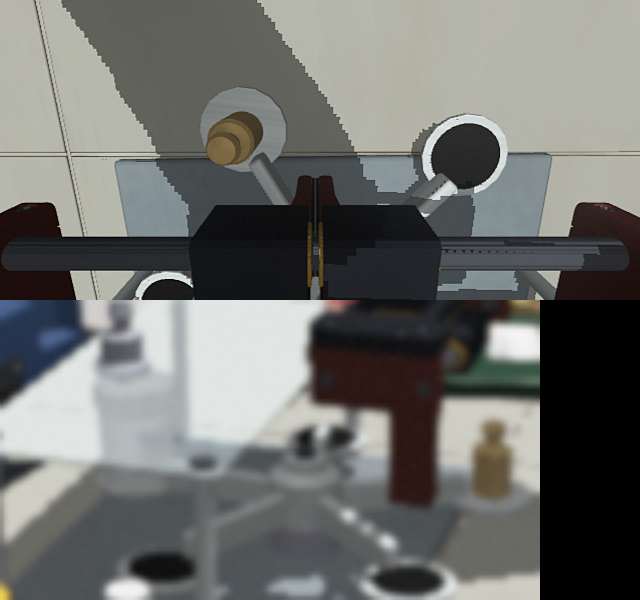

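The weight's seat is at image pixel (244,179), the empty seat's dark centre at (465,204), and the pot is now nearly under the nozzle in the side view.

```bash
cat > ang.py <<'E'
from h import *
import sys
z=np.load(f"pics/{sys.argv[1]}.npz");c=(z["K"],z["R"],z["C"]);im=z["im"]
m=(im.max(2)<62).astype(np.uint8); m[260:]=0
n,l,s,ce=cv2.connectedComponentsWithStats(m)
for i in range(1,n):
    if s[i,4]>1500 and ce[i][0]>380 and ce[i][1]<245:
        k=cv2.findContours((l==i).astype(np.uint8),0,1)[0]; e=cv2.fitEllipse(cv2.convexHull(max(k,key=len)))
        p=ray(c,*e[0],.03)[:2]-[.5424,.2642];a=np.degrees(np.arctan2(p[1],p[0]))%360;print(s[i],e,np.hypot(*p),a,"pot",a-144)
for a in sys.argv[2:]:
    u,v,o=map(float,a.split(","));p=ray(c,u,v,.03)[:2]-[.5424,.2642];a=np.degrees(np.arctan2(p[1],p[0]))%360;print(np.hypot(*p),a,"pot",a-o)
E
python3 ang.py w5 244,179,216 465,204,144
```

```text
[ 431  174   69   65 3343] ((465.2223205566406, 205.61305236816406), (62.58999252319336, 70.13829040527344), 57.11839294433594) 0.10513955972660816 137.40789107909762 pot -6.592108920902376
0.10580975258150689 208.85546211070874 pot -7.144537889291257
0.10567062723929527 137.8431866624091 pot -6.156813337590904
```

Request:
servo_tool(moves=[0, -0.0005, -0.002, 0, 0, 0, 0, 0, -0.0005, -0.002, 0, 0, 0, 0, 0, -0.0005, -0.0015, 0, 0, 0, 0, 0, 0, 0, 0, 0, 0, 0, 0, 0, 0, 0, 0, 0, 0])

```text
t: 11.0
ee_pos: [0.487, 0.2468, 0.0365]
ee_rot: [-0.002, -3.142, 0.0]
force: [0.6, 0.5, -0.2]
grip_width: 0.0003
finger_force: 0.3
```

```bash
python3 look.py w6; python3 ang.py w6
```

```text
11.1 [-0.05548107 -0.01737837  0.03648231] [-1.59107588e-03 -3.14145078e+00  4.77849768e-04]
[ 427  158   70   67 3453] ((461.4618835449219, 191.2220916748047), (63.62938690185547, 71.30096435546875), 54.78152084350586) 0.10518270565270313 142.83118230829706 pot -1.168817691702941
```

Request:
servo_tool(moves=[0, -0.0003, -0.0007, 0, 0, 0, 0, 0, -0.0002, -0.0007, 0, 0, 0, 0, 0, 0, 0, 0, 0, 0, 0, 0, 0, 0, 0, 0, 0, 0, 0, 0, 0, 0, 0, 0, 0])

```text
t: 11.6
ee_pos: [0.4875, 0.2457, 0.0366]
ee_rot: [0.001, 3.141, 0.0]
force: [0.1, 1.9, 0.1]
grip_width: 0.0005
finger_force: 0.7
```

```bash
python3 look.py w7; python3 ang.py w7
```

```text
11.7 [-0.05491498 -0.01846568  0.03655237] [1.17909112e-03 3.14145172e+00 2.11748398e-04]
[ 427  155   69   67 3478] ((460.6686706542969, 187.95358276367188), (63.822025299072266, 71.36284637451172), 54.12034606933594) 0.10521190345290743 144.00099622887356 pot 0.0009962288735607672
```

Request:
servo_tool(moves=[0, 0, 0.006, 0, 0, 0, 0, 0, 0, 0.003, -0.01, 0, 0, 0, 0, 0, 0, -0.04, 0, 0, 0, 0, 0, 0, -0.045, 0, 0, 0, 0, 0.04, 0, -0.045, 0, 0, 0])

```text
t: 12.2
ee_pos: [0.4576, 0.2547, 0.1721]
ee_rot: [0.007, 3.137, 0.002]
force: [-0.5, 1.4, 1.0]
grip_width: 0.0001
finger_force: 0.0
```

Request:
servo_tool(moves=[0, 0.02, -0.04, -0.02, 0, 0, 0, 0, 0.01, -0.045, -0.02, 0, 0, 0, 0, 0, -0.045, -0.02, 0, 0, 0, 0, 0, -0.045, 0, 0, 0, 0, 0, 0, 0, 0, 0, 0, 0])

```text
t: 12.7
ee_pos: [0.424, 0.0743, 0.2301]
ee_rot: [0.015, 3.14, -0.001]
force: [-0.7, 0.1, -0.6]
grip_width: 0.0004
finger_force: 0.0
```

Run:
```python
from h import *
S={n:eyes.grab_frame(n)[0] for n in("scene","side","wrist")}
o=readout.get_obs();print(o["t"],o["ee_pos"])
c=cam("wrist");np.savez("pics/w8.npz",im=S["wrist"],K=c[0],R=c[1],C=c[2])
for n in("scene","side"): np.savez(f"pics/{n}8.npz",im=S[n])
cv=np.zeros((600,800,3),np.uint8)
def box(n,P,w,h): 
    q=proj(cam(n),P).round().astype(int);print(n,"origin",q-[w//2,h//2]);return S[n][q[1]-h//2:q[1]+h//2,q[0]-w//2:q[0]+w//2,::-1]
P=[.647,.265,.09]
cv[:300,:400]=cv2.resize(box("scene",P,80,60),(400,300),interpolation=2)
cv[:300,400:]=cv2.resize(box("side",P,80,60),(400,300),interpolation=2)
cv[300:,:480]=cv2.resize(S["wrist"][:,:,::-1],(480,300))
for n in("scene","side"):
    c=cam(n)
    for a in(-.03,0.0085,.05):print(n,a,[proj(c,[.5424+.105*np.cos(a),.2642+.105*np.sin(a),z]).round(1).tolist() for z in(.03,.087,.092,.14)])
cv2.imwrite("pics/c8.png",cv)
```

```text
12.85 [0.42411673 0.0804228  0.2292214 ]
scene origin [284 149]
side origin [245 141]
scene -0.03 [[325.0, 203.2], [325.3, 179.9], [325.3, 177.8], [325.6, 157.1]]
scene 0.0085 [[323.6, 203.8], [323.9, 180.4], [323.9, 178.3], [324.2, 157.6]]
scene 0.05 [[322.2, 204.4], [322.5, 181.0], [322.5, 178.9], [322.7, 158.1]]
side -0.03 [[286.9, 195.0], [286.0, 171.2], [285.9, 169.1], [285.0, 148.1]]
side 0.0085 [[286.2, 195.7], [285.2, 171.8], [285.1, 169.7], [284.3, 148.7]]
side 0.05 [[285.5, 196.4], [284.5, 172.5], [284.4, 170.3], [283.5, 149.2]]
```

View pics/c8.png

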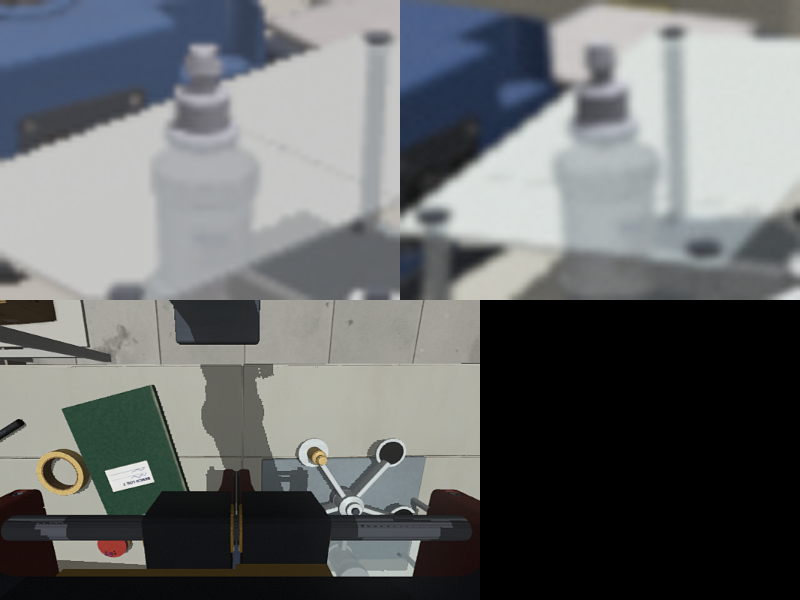

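Both fixed views show the lid under the nozzle through the cover, within about 0.5 px; the wrist view shows the whole near half undisturbed. I'll check the residual angle numerically.

Run:
```python
from h import *
z=np.load("pics/w8.npz");c=(z["K"],z["R"],z["C"]);im=z["im"]
g=cv2.cvtColor(im,cv2.COLOR_RGB2GRAY).astype(float)
# dark seat
m=(im.max(2)<62).astype(np.uint8); n,l,s,ce=cv2.connectedComponentsWithStats(m)
for i in range(1,n):
    if 400<s[i,4]<2500 and s[i,0]>380 and s[i,1]<240: 
        p=ray(c,*ce[i],.03)[:2]; q=p-[.5424,.2642];print(s[i],ce[i],np.hypot(*q),np.degrees(np.arctan2(q[1],q[0]))-144)
# near plate edge: strongest luma drop in rows 195..230
pts=[]
for u in list(range(445,482,3))+list(range(548,560,3)):
    col=g[200:228,u]; dd=col[2:]-col[:-2]; v=dd.argmin(); 
    if dd[v]<-25: pts.append(ray(c,u,201+v,.008)[:2])
pts=np.array(pts); k=np.polyfit(pts[:,1],pts[:,0],1); print(len(pts),"yaw deg",-np.degrees(np.arctan(k[0])),"resid",np.abs(np.polyval(k,pts[:,1])-pts[:,0]).max(),"edge x at axis y",np.polyval(k,.2642))
# profiles in fixed views: nozzle flange & pot edges
for n in("scene","side"):
    im=np.load(f"pics/{n}8.npz")["im"].astype(float).mean(2); o=dict(scene=(284,149),side=(245,141))[n]
    for lab,r in (("noz",(20,24)),("pot",(33,38))):
        p=im[o[1]+r[0]:o[1]+r[1],o[0]+20:o[0]+62].mean(0); print(n,lab,p.round().astype(int).tolist())
```

```text
[506 189  32  30 692] [521.8583815  202.93352601] 0.10675408281823513 -0.1498878868759732
17 yaw deg 1.1185979912794628 resid 0.000867560032392356 edge x at axis y 0.47001522282297875
scene noz [68, 69, 73, 75, 79, 98, 113, 116, 130, 142, 162, 170, 173, 185, 172, 130, 108, 113, 123, 129, 133, 134, 135, 133, 130, 142, 183, 196, 198, 198, 198, 198, 198, 198, 198, 198, 198, 198, 198, 198, 198, 198]
scene pot [198, 198, 198, 198, 198, 198, 198, 198, 198, 196, 176, 168, 168, 170, 171, 172, 172, 173, 174, 173, 173, 173, 173, 173, 173, 172, 172, 172, 170, 167, 164, 172, 191, 197, 198, 198, 198, 198, 198, 198, 198, 198]
side noz [63, 66, 64, 60, 58, 63, 72, 93, 126, 161, 185, 202, 212, 212, 184, 123, 81, 79, 81, 83, 87, 90, 93, 98, 112, 155, 200, 218, 220, 221, 221, 219, 208, 183, 167, 168, 185, 210, 220, 221, 220, 221]
side pot [217, 218, 219, 221, 220, 219, 218, 217, 217, 213, 200, 180, 171, 172, 174, 175, 176, 175, 176, 176, 175, 174, 175, 175, 173, 170, 168, 167, 167, 165, 170, 184, 197, 189, 173, 168, 177, 199, 215, 221, 221, 221]
```

Estimates agree that about 0.7° more counter-clockwise is wanted, so I'll go back for one gentle nudge.

Request:
servo_tool(moves=[0, -0.012, 0.045, 0, 0, 0, 0, 0, -0.015, 0.045, 0, 0, 0, 0, 0, -0.018, 0.045, 0, 0, 0, 0, 0, -0.018, 0.043, 0, 0, 0, 0, 0, 0, 0, 0, 0, 0, 0])

```text
t: 13.35
ee_pos: [0.4869, 0.2667, 0.228]
ee_rot: [0.015, -3.141, -0.004]
force: [-0.4, 0.8, 1.2]
grip_width: 0.0004
finger_force: 0.0
```

Request:
servo_tool(moves=[0, 0, 0, 0.03, 0, 0, 0, 0, 0, 0, 0.03, 0, 0, 0, 0, 0, 0, 0.02, 0, 0, 0, 0, 0, 0, 0, 0, 0, 0, 0, 0, 0, 0, 0, 0, 0])

```text
t: 13.85
ee_pos: [0.4868, 0.2585, 0.1489]
ee_rot: [0.001, -3.141, 0.0]
force: [0.4, 0.5, 0.4]
grip_width: 0.0006
finger_force: 0.0
```

Request:
servo_tool(moves=[0, 0, 0, 0.04, 0, 0, 0, 0, 0, 0, 0.04, 0, 0, 0, 0, 0, 0, 0.025, 0, 0, 0, 0, 0, 0, 0.008, 0, 0, 0, 0, 0, 0, 0, 0, 0, 0])

```text
t: 14.35
ee_pos: [0.4875, 0.2583, 0.0361]
ee_rot: [-0.001, -3.141, -0.0]
force: [0.7, 0.5, 0.7]
grip_width: 0.0007
finger_force: 0.0
```

Request:
servo_tool(moves=[0, 0, -0.004, 0, 0, 0, 0, 0, 0, -0.004, 0, 0, 0, 0, 0, 0, -0.003, 0, 0, 0, 0, 0, 0, 0, 0, 0, 0, 0, 0, 0, 0, 0, 0, 0, 0])

```text
t: 14.85
ee_pos: [0.4875, 0.2469, 0.0362]
ee_rot: [0.002, 3.141, 0.001]
force: [-0.8, 1.0, -0.8]
grip_width: 0.0006
finger_force: 0.0
```

```bash
python3 look.py w9; python3 ang.py w9
```

```text
14.95 [-0.05508761 -0.01719934  0.03596804] [1.21179396e-03 3.14138423e+00 3.73188393e-04]
[ 425  155   69   67 3493] ((458.7676086425781, 187.95230102539062), (63.94135284423828, 71.4569091796875), 54.345664978027344) 0.1052170411927294 144.03893778033446 pot 0.03893778033446438
```

Now 2 mm further, in small steps.

Request:
servo_tool(moves=[0, 0, -0.0007, 0, 0, 0, 0, 0, 0, -0.0007, 0, 0, 0, 0, 0, 0, -0.0006, 0, 0, 0, 0, 0, 0, 0, 0, 0, 0, 0, 0, 0, 0, 0, 0, 0, 0])

```text
t: 15.45
ee_pos: [0.4873, 0.2453, 0.0358]
ee_rot: [0.001, 3.141, 0.001]
force: [1.1, 1.7, -0.2]
grip_width: 0.0003
finger_force: 0.7
```

```bash
python3 look.py w10; python3 ang.py w10
```

```text
15.55 [-0.05512644 -0.01903913  0.03579739] [8.71959741e-04 3.14147925e+00 4.93570310e-04]
[ 427  155   70   68 3509] ((461.197509765625, 188.2105712890625), (64.09805297851562, 71.87179565429688), 53.301719665527344) 0.10513343974841877 144.29833287163672 pot 0.29833287163671685
```

Request:
servo_tool(moves=[0, 0, -0.0005, 0, 0, 0, 0, 0, 0, 0, 0, 0, 0, 0, 0, 0, 0, 0, 0, 0, 0, 0, 0, 0.006, 0, 0, 0, 0, 0, 0, 0.003, -0.01, 0, 0, 0])

```text
t: 16.05
ee_pos: [0.4863, 0.2531, 0.045]
ee_rot: [-0.001, -3.139, 0.003]
force: [0.4, -0.0, -0.8]
grip_width: 0.0002
finger_force: 0.0
```

Request:
servo_tool(moves=[0, 0, 0, -0.04, 0, 0, 0, 0, 0, 0, -0.045, 0, 0, 0, 0, 0.04, 0, -0.045, 0, 0, 0, 0, 0.03, -0.045, -0.02, 0, 0, 0, 0, 0, -0.045, -0.02, 0, 0, 0])

```text
t: 16.55
ee_pos: [0.4249, 0.1702, 0.2069]
ee_rot: [0.008, -3.141, -0.001]
force: [1.3, -0.5, -0.2]
grip_width: 0.0006
finger_force: 0.0
```

Request:
servo_tool(moves=[0, 0, -0.045, -0.02, 0, 0, 0, 0, 0, -0.03, 0, 0, 0, 0, 0, 0, 0, 0, 0, 0, 0, 0, 0, 0, 0, 0, 0, 0, 0, 0, 0, 0, 0, 0, 0])

```text
t: 17.05
ee_pos: [0.4278, 0.0955, 0.2256]
ee_rot: [0.001, -3.141, -0.0]
force: [-0.4, 0.5, 0.0]
grip_width: 0.0004
finger_force: 0.0
```

Run:
```python
from h import *
S={n:eyes.grab_frame(n)[0] for n in("scene","side")}
cv=np.zeros((600,600,3),np.uint8)
P=[.62,.3,.07]
for i,n in enumerate(S):
    q=proj(cam(n),P).astype(int); cv[300*i:300*i+300]=cv2.resize(S[n][q[1]-50:q[1]+50,q[0]-100:q[0]+100,::-1],(600,300),interpolation=2)
    im=S[n].astype(float).mean(2); o=dict(scene=(284,149),side=(245,141))[n]
    for lab,r in (("noz",(20,24)),("pot",(33,38))):
        p=im[o[1]+r[0]:o[1]+r[1],o[0]+28:o[0]+54].mean(0); print(n,lab,p.round().astype(int).tolist())
cv2.imwrite("pics/c11.png",cv)
```

```text
scene noz [130, 143, 163, 170, 174, 185, 172, 130, 109, 114, 123, 130, 134, 135, 135, 133, 130, 142, 183, 197, 198, 198, 198, 198, 198, 198]
scene pot [196, 179, 169, 168, 170, 171, 172, 173, 174, 174, 175, 174, 174, 174, 174, 175, 175, 174, 173, 171, 168, 166, 167, 190, 198, 198]
side noz [126, 161, 186, 201, 213, 212, 184, 123, 82, 79, 82, 83, 86, 91, 94, 97, 111, 154, 200, 218, 221, 221, 221, 220, 208, 183]
side pot [216, 208, 188, 174, 170, 172, 174, 177, 177, 176, 177, 177, 176, 176, 175, 174, 173, 172, 171, 169, 167, 165, 171, 191, 203, 192]
```

View pics/c11.png

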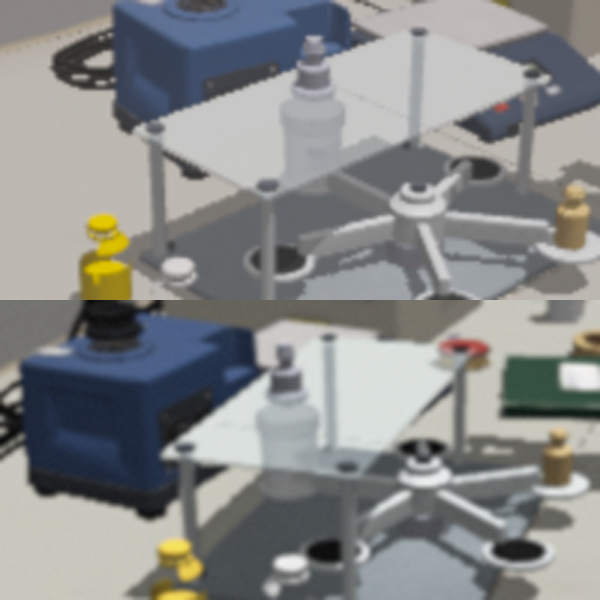

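Both views show the pot directly under the nozzle, the clear bottle still standing (its white cap at (178,268) and (290,568)), and the arm clear. Handing in.

```bash
python3 -c "
from workcell import workorder
print(workorder.hand_in())"
```

```text
the job is handed in; nothing more can be done
None
```

The wheel was turned counter-clockwise until the pot stood under the filling nozzle, within about half a degree by the cameras; it is at rest with the clear bottle still standing and the arm clear, and the job was handed in after about 17 s.

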